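# Pack a two-layer station supply kit

## Robot

A 7-joint arm with a two-finger parallel gripper is mounted at the origin on a cart in front of the work surface, level with it; the furniture and walls round the work are solid. World frame = base frame: x ahead of the robot, y to its left, z up, the work surface at z = 0. Lengths are in m, angles in rad, forces in N, time in s.
With the tool pointing down it reaches from about 0.425 to 0.875 m from the base axis. Payload 8.4 kg.
Tool frame: the origin (TCP) lies midway between the tips of the shut fingers; the grasp point (between the pads) lies 19 mm behind it; z points along the fingers, y is the line along which they close (so a half turn about z gives the same grasp; the last joint's range is limited). The gripper opens to 85 mm and grips with 20 to 120 N. Pads are 22 mm wide; open, the fingers measure 114 mm over their backs; the gripper's body (76 mm by 85 mm) begins 54 mm behind the grasp point. The pads swing forward as they close: fully open they stand 13 mm farther back than shut.
Start: joints at [-1.292, 0.333, 0.04, 1.465, -0.013, 1.343, -0.059], TCP at [0.24, 0.604, 0.231] pointing down, gripper open.
Joint ranges: [-2.58, 2.58], [-0.38, 2.09], [-1.3, 1.39], [0.25, 2.4], [-1.5, 4.64], [0.08, 2.09], [-2.65, 2.65]. Speed limits (rad/s): [2.22, 2.22, 2.79, 2.79, 3.14, 3.14, 3.14].

## Interface

Orientations are given as a unit quaternion [x, y, z, w].
In Python, from station import get_obs, get_image, calibration, close_job gives the robot as it stands.
- The arm moves only by the shell command python3 -m crank 'ROWS'. ROWS is JSON, a list that holds one entry, the list of rows, each a list of 7 numbers: the finger opening in m, from 0 to 0.0854, then the shift along the tool's x, y, z in m, then the turn, a rotation vector about the tool's x, y, z in degrees. A call has 1 to 20 rows; each row is the pose to reach, as a shift and turn from the pose commanded when the call began, along the tool's axes at that moment; what a row does not reach only later rows make up. A row lasts 1/8 s, in which the tool goes at most 62.5 mm and 10.7 degrees, less where a joint would pass 70% of its speed; a pose out of reach is approached as far as the arm can. A call with a gripper value outside its range is refused whole. The fingers move at their own pace and stop on an object; the grip force is fixed at half the most. Time passes only in rows, so rows that repeat a pose let the fingers close. It gives the time, the measured TCP pose, the force, the opening and the grip force at its end, in the units of the state.
- get_obs(): the state, without advancing time (a new reading comes with each control period).
- get_image(name): name is "scene" or "top" or "wrist"; returns the picture (480x640x3 uint8, red, green, blue); there is no depth.
- calibration(name): a dict with "mtx" (3x3 intrinsics, pixels), "position" and "attitude" of the camera in the world. Camera axes: x right, y down, z forward; pixel columns grow to the right and rows downward; lengths in m; the calibration is good to about 2 mm. A picture is of the moment at which its call begins: read the wrist's pose just before it. calibration takes no time and is no camera call; for the wrist camera it gives the pose at the moment of the call.
- close_job(): hands the job in; it is judged then, once.
The state is a dict: "time": time; "joint_positions": joint angles; "joint_vel": joint speeds; "tau": joint torques, N m; "eef_pos": TCP position; "tcp_rot": TCP orientation; "force": force on the tool from outside, world axes, zero at the start; "moment": the same for the moment, N m; "width": opening from 0.0 (shut) to 1.0 (fully open); "gripper_force": force on a finger pad.
Only numpy, scipy, OpenCV 4.12 (cv2) and the standard library are available. Lean on these libraries where they do the work, as an engineer would, in place of code of your own. Each camera call takes 0.05 s, during which the arm holds its last target. There are 200 camera calls.

## Task

Pack the supply kit in the blue tray: first lay the beige (clear) tape roll flat in the round recess and stand the red-knobbed stamp in the oblong recess, lengthways with it, then set the divider board squarely on the four corner posts, and last lay the brown tape roll flat on the divider with the orange tab in the middle of its hole. Leave the white roll and the tape measure where they are.

Things in the scene. Friction and masses are not known exactly. Their poses are not given: they have to be found in the camera images.
- kit_tray: Blue kit tray, fixed, 170 (x) x 124 (y) mm, base 5 mm thick. Origin: centre of its underside, z up. Two recesses with rounded lips 7 mm high and 6 mm wide: a round one toward +x, an oblong one toward -x. Four 16 mm posts at x +-75, y +-52 mm, tops 80 mm above the origin, carry the divider.
- round_recess (a point): Centre of the floor of the tray's round recess (inner diameter 108 mm), at (24, 0, 5) mm in the tray's frame; axes as the tray.
- oblong_recess (a point): Centre of the floor of the tray's oblong recess (inside 42 mm along tray x, 62 mm along tray y), at (-57, 0, 5) mm in the tray's frame; axes as the tray. The posts left and right of it leave 88 mm clear.
- clear_roll: Loose roll of clear packing tape, beige, lying flat: outer diameter 98, hole diameter 75, 45 mm high, 0.16 kg. Origin: centre of its underside, z up. Round, so its yaw does not matter. Can be gripped by its rim, one finger in the hole (rim about 12 mm wide, mid-rim radius 43 mm). Keep the fingertips at least 12 mm above its underside to pass over the recess lip.
- stamp: Loose rubber stamp standing upright: black foot 32 (x) x 50 (y) x 13 mm, thin neck, dark red faceted knob 30 mm across from 30 to 67 mm height. 67 mm high, 0.05 kg. Origin: centre of its underside, z up. It stands in the oblong recess with its y axis along the tray's y axis, either way round. The tape roll beside it in the tray rises to 50 mm, 16 mm from its foot: with that roll in place close on the knob along tray y.
- divider: Loose divider board of pale wood, 166 (x) x 120 (y) x 6 mm, 0.15 kg, with an upright orange grip tab in the middle of its top, 12 mm (x) x 32 mm (y), rising from 6 to 26 mm above the underside. Origin: centre of its underside, z up. On the posts its x axis lies along the tray's x axis, either way round, its centre over the tray's origin, its underside 80 mm above the tray's.
- brown_roll: Loose roll of brown packing tape lying flat: outer diameter 104, hole diameter 75, 45 mm high, 0.16 kg. Origin: centre of its underside, z up. Round, so its yaw does not matter. Can be gripped by its rim (about 14 mm wide, mid-rim radius 45 mm). It ends on the divider (its underside 86 mm above the tray's), round the tab, which is 20 mm high over the board: with the fingertips 22 mm or more above the roll's underside they pass over the tab.
- white_roll: Bystander: white label roll, 80 mm diameter, 48 mm high, loose, behind the work. Origin: centre of its underside, z up. Not to be moved. The rack round it (uprights from the bench top, shelf from 0.25 m height) begins 0.585 m ahead of the robot base: carry things on straight paths in front of it.
- tape_measure: Bystander: yellow tape measure, 81 x 92 x 31 mm, loose, behind the work. Origin: centre of its underside, z up. Not to be moved.

How it is judged:
By the outcome, as a careful person would: the job done as asked, in the order asked, and still so for the second after the job is handed in, with the robot touching nothing.
It also fails if it takes over 125 s, if anything falls off the work surface, if the arm or the gripper's body presses on something with over 40 N, if the wrist force passes 120 N, or if a joint passes its speed limit or range.

## Working session

There is one attempt and no reset: what is moved stays moved. The work goes in short steps, Python scripts to look and compute and a shell command to move; the robot and the scene stay as the last step left them, time stands still between calls to the robot, and variables do not carry over. Pictures are saved under pics/ and viewed, at most 14 in all, crops included, and the job is handed in when it is done.

```bash
ls; mkdir -p pics; python3 - <<'E'
from station import *
import cv2,numpy as np
for n in ["scene","top","wrist"]:
    c=calibration(n); print(n,np.round(c["mtx"],1).tolist(),np.round(c["position"],4),np.round(c["attitude"],4).tolist())
    cv2.imwrite(f"pics/{n}0.png",get_image(n)[:,:,::-1])
o=get_obs();print(o["time"],o["eef_pos"],o["tcp_rot"],o["width"])
E
```

```text
pics
scene [[572.2, 0.0, 328.0], [0.0, 572.2, 241.4], [0.0, 0.0, 1.0]] [-0.1971 -0.5728  1.0887] [0.8427, -0.4057, 0.1599, -0.3157]
top [[503.0, 0.0, 321.6], [0.0, 503.0, 240.8], [0.0, 0.0, 1.0]] [0.2745 0.0713 1.3134] [-0.6298, 0.7698, -0.0786, 0.0678]
wrist [[344.5, 0.0, 316.4], [0.0, 344.5, 236.4], [0.0, 0.0, 1.0]] [0.1603 0.634  0.3736] [0.8156, 0.5544, 0.0928, 0.1374]
0.15 [0.23966691 0.60385473 0.23064524] [ 1.87779986e-01  9.82210941e-01 -5.82417769e-04 -6.91343417e-05] 1.0031986863026527
```

View pics/top0.png

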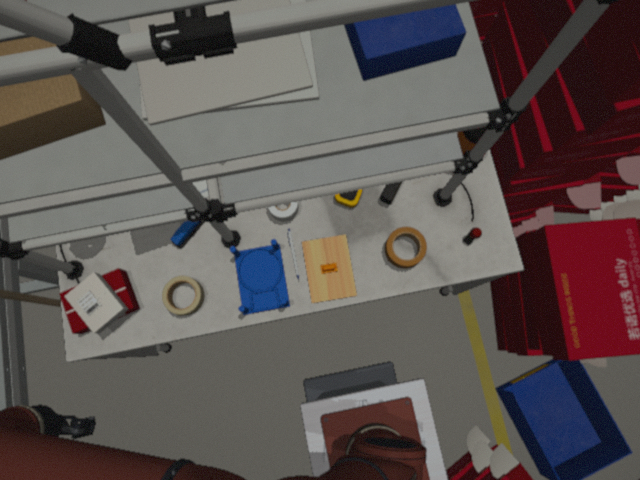

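View pics/scene0.png

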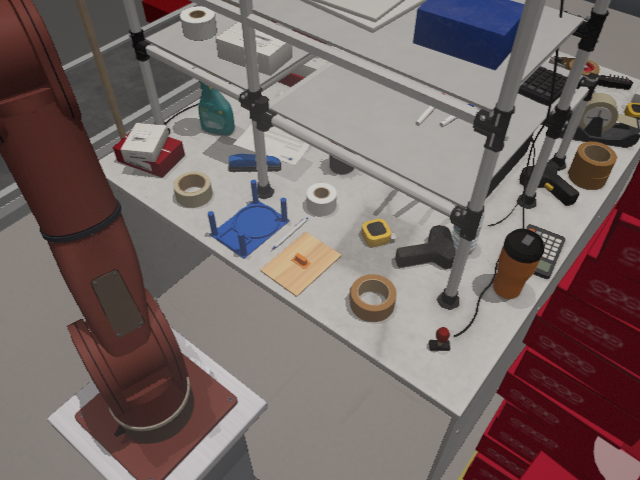

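Top view: beige roll at (183,295), blue tray at (262,278), divider at (330,268) with its tab, brown roll at (406,247) and stamp at (473,236). The scene view agrees. Next I'll get coarse positions from colour masks.

```bash
cat > h.py <<'E'
from station import *
import cv2,numpy as np
from scipy.spatial.transform import Rotation as R
def cal(n):
    c=calibration(n); return np.array(c["mtx"]),np.array(c["position"]),R.from_quat(c["attitude"]).as_matrix()
def ray(c,px,z):
    K,p,A=c; px=np.atleast_2d(np.asarray(px,float))
    d=(A@np.linalg.inv(K)@np.c_[px,np.ones(len(px))].T).T
    return p+d*((z-p[2])/d[:,2])[:,None]
def proj(c,P):
    K,p,A=c; q=(K@A.T@(np.atleast_2d(P)-p).T).T; return q[:,:2]/q[:,2:]
def blobs(img,lo,hi,amin=40):
    m=cv2.inRange(cv2.cvtColor(img,cv2.COLOR_RGB2HSV),np.array(lo),np.array(hi))
    cs,_=cv2.findContours(m,cv2.RETR_EXTERNAL,cv2.CHAIN_APPROX_NONE)
    return m,[c[:,0,:] for c in sorted(cs,key=cv2.contourArea,reverse=True) if cv2.contourArea(c)>amin]
def shot(n,name):
    c=cal(n); im=get_image(n); cv2.imwrite(f"pics/{name}.png",im[:,:,::-1]); return c,im
def delta(tgt,yaw=None):
    """shift in tool axes from the measured pose to tgt (TCP), and tool-y heading"""
    o=get_obs(); A=R.from_quat(o["tcp_rot"]).as_matrix()
    print("shift mm",np.round(A.T@(np.array(tgt)-o["eef_pos"])*1000,1),"toolx",np.round(A[:,0],3),"tooly",np.round(A[:,1],3))
def state():
    o=get_obs();A=R.from_quat(o["tcp_rot"]).as_matrix()
    print("t%.2f"%o["time"],np.round(o["eef_pos"],4),"yhead %.1f"%np.degrees(np.arctan2(A[1,1],A[0,1])),"z",np.round(A[:,2],3),"w%.3f"%o["width"],"gf",np.round(o["gripper_force"],1),"F",np.round(o["force"],1),"j",np.round(o["joint_positions"],2))
E
python3 - <<'E'
from h import *
state()
c=cal("top"); im=cv2.imread("pics/top0.png")[:,:,::-1].copy()
hsv=cv2.cvtColor(im,cv2.COLOR_RGB2HSV)
for n,p in dict(beige=(170,290),tray=(262,260),div=(315,285),tab=(328,268),brown=(391,247),knob=(477,233),foot=(469,239)).items():
    print(n,hsv[p[1],p[0]])
for n,p,z in [("beige",(183,295),.045),("tray",(262,278),.005),("div",(330,268),.006),("brown",(406,247),.045),("knob",(477,233),.06),("foot",(469,239),.01),("white",(283,208),.04)]:
    print(n,np.round(ray(c,p,z)[0],3))
c=cal("wrist");print("wrist axes",np.round(c[2],3).tolist())
big=cv2.resize(im[190:350,130:510],None,fx=2.1,fy=2.1,interpolation=cv2.INTER_CUBIC);cv2.imwrite("pics/crop1.png",big[:,:,::-1])
E
```

```text
t0.15 [0.2397 0.6039 0.2306] yhead 68.4 z [-0.    -0.001 -1.   ] w1.003 gf 0.0 F [0.3 0.4 0.7] j [-1.29  0.33  0.04  1.47 -0.01  1.34 -0.06]
beige [ 20 116  57]
tray [108 206 131]
div [ 18 117 161]
tab [ 16 239 158]
brown [ 16 149 123]
knob [  1 225  85]
foot [105  20  25]
beige [0.471 0.396 0.045]
tray [0.48  0.196 0.005]
div [0.47  0.016 0.006]
brown [ 0.479 -0.184  0.045]
knob [ 0.476 -0.367  0.06 ]
foot [ 0.473 -0.359  0.01 ]
white [0.646 0.107 0.04 ]
wrist axes [[0.368, 0.879, 0.304], [0.93, -0.348, -0.121], [-0.001, 0.327, -0.945]]
```

View pics/crop1.png

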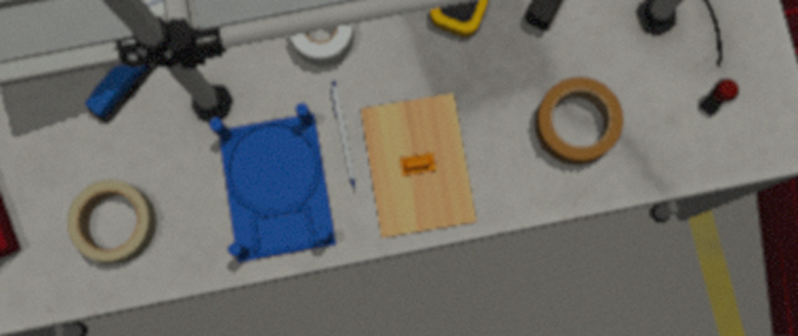

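The crop shows the tray with its round recess on the far side (+x) and the oblong one near the robot; the divider is nearly parallel to it. I'll move over the near rim of the beige roll and look from close by.

```bash
python3 -m crank '[[[0.04,-0.09,-0.05,0,0,0,9.5],[0.04,-0.18,-0.1,0,0,0,19],[0.04,-0.271,-0.147,0,0,0,28.4],[0.04,-0.271,-0.147,0,0,0,28.4],[0.04,-0.271,-0.147,0,0,0,28.4],[0.04,-0.271,-0.147,0,0,0,28.4],[0.04,-0.271,-0.147,0,0,0,28.4],[0.04,-0.271,-0.147,0,0,0,28.4]]]'
python3 - <<'E'
from h import *
state(); c,im=shot("wrist","w1"); state()
E
```

```text
time: 1.15
eef_pos: [0.4363, 0.3688, 0.2311]
tcp_rot: [0.422, 0.907, -0.0, -0.0]
force: [-0.4, 0.6, 0.2]
width: 0.468
gripper_force: 0.0
t1.15 [0.4363 0.3688 0.2311] yhead 40.1 z [-0.001 -0.    -1.   ] w0.468 gf 0.0 F [-0.4  0.6  0.2] j [-1.01  0.17  0.26  1.67 -0.05  1.3  -0.04]
t1.20 [0.4363 0.3688 0.2311] yhead 40.1 z [-0.001 -0.    -1.   ] w0.468 gf 0.0 F [-0.4 -0.3 -0.5] j [-1.01  0.17  0.26  1.67 -0.05  1.3  -0.04]
```

View pics/w1.png

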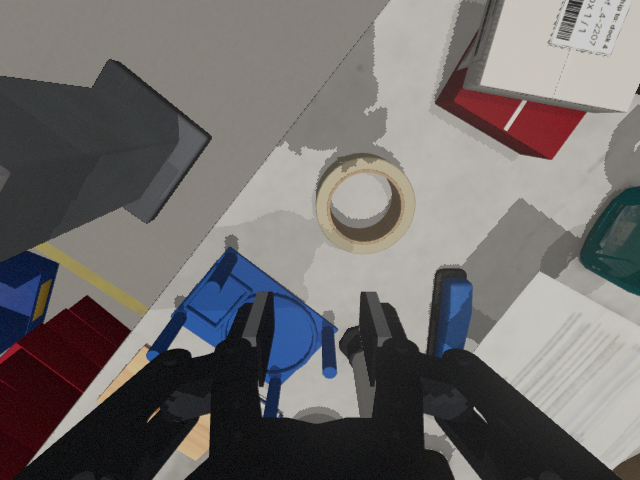

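The roll shows at (365,203); the tray is partly hidden by the fingers. I'll measure the roll and move for a clear look at the tray and divider.

```bash
cat >> h.py <<'E'
from scipy.optimize import least_squares
def roll(c,im,lo,hi,r,z,near):
    """top outer edge circle of fixed radius r at height z: far-side contour points only"""
    m,bs=blobs(im,lo,hi)
    b=min(bs[:6],key=lambda b:np.linalg.norm(b.mean(0)-near)); hull=cv2.convexHull(b)[:,0,:]
    P=ray(c,b,z)[:,:2]; ctr=ray(c,hull,z)[:,:2].mean(0)
    for _ in range(4):
        u=ctr-c[1][:2]; u/=np.linalg.norm(u); d=P-ctr; rr=np.linalg.norm(d,axis=1)
        s=P[((d@u)>0.2*rr)&(rr>r*0.9)]
        f=least_squares(lambda q:np.linalg.norm(s-q,axis=1)-r,ctr,loss="soft_l1",f_scale=.001); ctr=f.x
    return ctr,len(s),np.std(f.fun)
E
python3 - <<'E'
from h import *
im=cv2.imread("pics/w1.png")[:,:,::-1].copy(); c=cal("wrist")
h=cv2.cvtColor(im,cv2.COLOR_RGB2HSV);print(h[205,325],h[245,365],h[170,350],h[120,330],h[245,320],h[290,330])
print(roll(c,im,(14,35,60),(32,255,255),.049,.045,(365,203)))
ctop=cal("top");it=cv2.imread("pics/top0.png")[:,:,::-1].copy()
print(roll(ctop,it,(14,50,40),(32,255,255),.049,.045,(183,295)))
print(roll(ctop,it,(8,110,50),(22,255,255),.052,.045,(406,247)))
E
python3 -m crank '[[[0.04,-0.05,-0.04,-0.012,0,0,9],[0.04,-0.1,-0.08,-0.025,0,0,18],[0.04,-0.15,-0.12,-0.037,0,0,27],[0.04,-0.2,-0.164,-0.05,0,0,35],[0.04,-0.2,-0.164,-0.05,0,0,35],[0.04,-0.2,-0.164,-0.05,0,0,35],[0.04,-0.2,-0.164,-0.05,0,0,35],[0.04,-0.2,-0.164,-0.05,0,0,35]]]'
python3 - <<'E'
from h import *
state(); c,im=shot("wrist","w2"); print(c[1])
E
```

```text
[ 22  49 181] [ 21  49 178] [ 21  49 181] [ 13  14 125] [ 20  14 166] [ 19  11 180]
(array([0.47055433, 0.39932468]), 118, np.float64(0.00037472294523803744))
(array([0.4716617, 0.3981614]), 48, np.float64(0.0008758349006779426))
(array([ 0.48004412, -0.18225322]), 50, np.float64(0.0010251845095670077))
time: 2.2
eef_pos: [0.4399, 0.1104, 0.2808]
tcp_rot: [0.675, 0.738, -0.001, 0.0]
force: [1.0, 0.4, -0.5]
width: 0.466
gripper_force: 0.0
t2.20 [0.4399 0.1104 0.2808] yhead 5.1 z [-0.001 -0.001 -1.   ] w0.466 gf 0.0 F [ 1.   0.4 -0.5] j [-0.83 -0.13  0.45  1.86  0.06  1.4  -0.31]
[0.43147404 0.19351831 0.42379549]
```

View pics/w2.png

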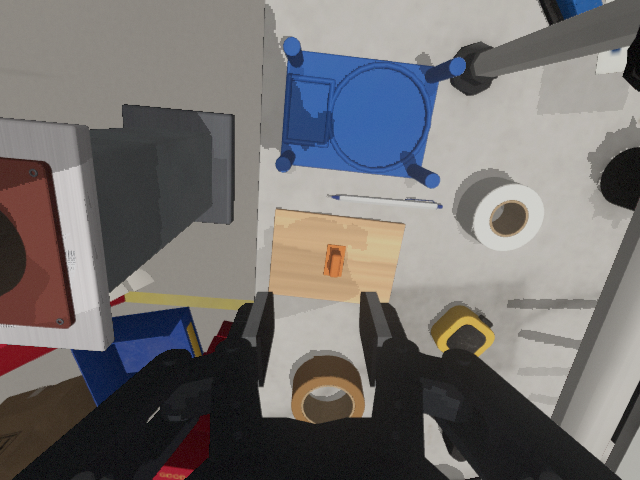

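Clear view: the tray has post tops near (290,44), (458,66), (432,180) and (284,162). The divider is at about (335,255) with its tab at (335,260), and the brown roll is at (328,395).

```bash
python3 - <<'E'
from h import *
im=cv2.imread("pics/w2.png"); 
cv2.imwrite("pics/crop2.png",cv2.resize(im[30:310,255:475],None,fx=2.14,fy=2.14,interpolation=cv2.INTER_CUBIC))
h=cv2.cvtColor(im,cv2.COLOR_BGR2HSV)
for p in [(290,44),(458,66),(432,180),(284,162),(380,120),(292,56),(300,230),(338,247),(338,265)]: print(p,h[p[1],p[0]])
E
```

```text
(290, 44) [108 163 171]
(458, 66) [109 161 168]
(432, 180) [110 152 168]
(284, 162) [110 148 119]
(380, 120) [108 166 172]
(292, 56) [110 161  76]
(300, 230) [ 16  90 198]
(338, 247) [ 13 162 200]
(338, 265) [ 12 167 197]
```

View pics/crop2.png

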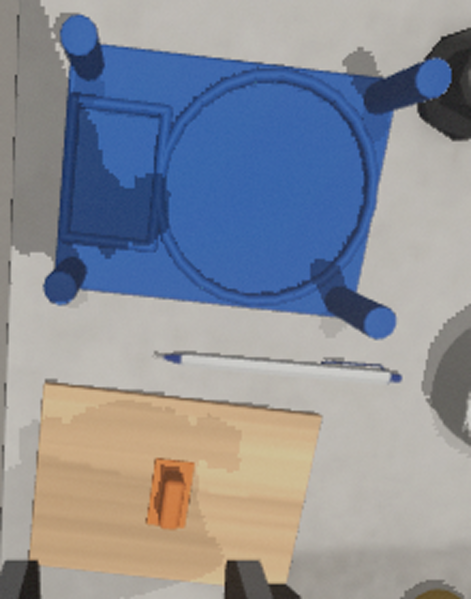

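The crop gives the post tops at crop pixels (79,36), (435,77), (379,322) and (60,286), and the board corners near (45,381), (322,415), (288,585) and (30,560).

```bash
cat >> h.py <<'E'
def rigid(M,W):
    """2D pose of model points M seen at W"""
    Mc,Wc=M-M.mean(0),W-W.mean(0); a=np.arctan2((Mc[:,0]*Wc[:,1]-Mc[:,1]*Wc[:,0]).sum(),(Mc*Wc).sum())
    Q=np.array([[np.cos(a),-np.sin(a)],[np.sin(a),np.cos(a)]]); t=W.mean(0)-Q@M.mean(0)
    return t,np.degrees(a),Q,np.round(1000*((M@Q.T+t)-W),1).tolist()
E
python3 - <<'E'
from h import *
im=cv2.imread("pics/w2.png")[:,:,::-1].copy(); c=cal("wrist")
px=np.array([[79,36],[435,77],[379,322],[60,286]])/2.14+[255,30]
W=ray(c,px,.08)[:,:2]; M=np.array([[-75,52],[75,52],[75,-52],[-75,-52]])/1e3
t,a,Q,e=rigid(M,W); print("tray",t,a,e); print("round",t+Q@[.024,0],"oblong",t+Q@[-.057,0])
# cross-check: base plate rectangle via oblong/circle lines: circle lip outer
print("roundpx",ray(c,np.array([[267,185]])/2.14+[255,30],.012))
m,bs=blobs(im,(8,70,120),(25,255,255),800)
for b in bs[:3]: print(b.mean(0),len(b))
b=min(bs,key=lambda b:np.linalg.norm(b.mean(0)-[335,255]))
P=ray(c,b,.006)[:,:2]
r=cv2.minAreaRect((P*1000).astype(np.float32)); print("divider",r)
px=np.array([[45,381],[322,415],[288,585],[30,560]])/2.14+[255,30]
print(rigid(np.array([[-83,60],[83,60],[83,-60],[-83,-60]])/1e3,ray(c,px,.006)[:,:2]))
m,bs=blobs(im,(5,140,90),(14,255,255),60)
for b in bs[:4]: print("tab",b.mean(0),len(b),cv2.minAreaRect((ray(c,b,.016)[:,:2]*1000).astype(np.float32)))
E
```

```text
tray [0.47848601 0.19721125] -1.0933482172261848 [[0.0, 0.7], [-0.4, -0.2], [0.5, -0.1], [-0.1, -0.4]]
round [0.50248164 0.1967533 ] oblong [0.42149639 0.19829889]
roundpx [[0.50255538 0.20023921 0.012     ]]
[338.78118162 255.82932166] 457
[326.16942149 397.58677686] 242
[187.21691176 300.37132353] 272
divider ((470.2425231933594, 19.36831283569336), (119.97681427001953, 165.4006805419922), 88.26185607910156)
(array([0.47167783, 0.02061377]), np.float64(-1.4927197612656884), array([[ 0.99966064,  0.02604993],
       [-0.02604993,  0.99966064]]), [[-0.5, 1.0], [0.9, 2.6], [-0.3, -2.4], [-0.1, -1.2]])
tab [334.1827957  259.95698925] 93 ((469.5585021972656, 21.54107666015625), (44.130836486816406, 23.339717864990234), 88.0925521850586)
```

```bash
python3 -m crank '[[[0.04,0.05,0.004,0.02,0,0,-7],[0.04,0.1,0.008,0.04,0,0,-14],[0.04,0.15,0.012,0.06,0,0,-21],[0.04,0.2,0.016,0.08,0,0,-28],[0.04,0.26,0.021,0.1,0,0,-35],[0.04,0.26,0.021,0.13,0,0,-35],[0.04,0.26,0.021,0.16,0,0,-35],[0.04,0.26,0.021,0.19,0,0,-35],[0.04,0.26,0.021,0.215,0,0,-35],[0.04,0.26,0.021,0.24,0,0,-35],[0.04,0.26,0.021,0.265,0,0,-35],[0.04,0.26,0.021,0.265,0,0,-35],[0,0.26,0.021,0.265,0,0,-35],[0,0.26,0.021,0.265,0,0,-35],[0,0.26,0.021,0.265,0,0,-35],[0,0.26,0.021,0.265,0,0,-35],[0,0.26,0.021,0.265,0,0,-35],[0,0.26,0.021,0.265,0,0,-35]]]'
python3 - <<'E'
from h import *
state()
c=cal("wrist")
# redo tray centre at plate height from w2: recompute camera pose from the w2 TCP (offset fixed in the tool)
o=get_obs();A=R.from_quat(o["tcp_rot"]).as_matrix();pc=A.T@(c[1]-o["eef_pos"]);Ac=A.T@c[2]
np.savez("handeye.npz",p=pc,A=Ac)
A2=R.from_quat([0.675,0.738,-.001,0]).as_matrix();c2=(c[0],np.array([0.4399,0.1104,0.2808])+A2@pc,A2@Ac);print(c2[1])
f=lambda p:ray(c2,np.array([p])/2.14+[255,30],.005)[0,:2]
Q=np.array([[np.cos(-.0191),-np.sin(-.0191)],[np.sin(-.0191),np.cos(-.0191)]]);t=np.array([.4785,.1972])
for p in [(100,43),(393,80),(85,290),(357,316),(376,198)]: print(p,np.round(1000*Q.T@(f(p)-t),1))
E
```

```text
time: 4.5
eef_pos: [0.4392, 0.3705, 0.0175]
tcp_rot: [0.423, 0.906, 0.001, 0.0]
force: [-0.2, 0.1, 5.8]
width: 0.148
gripper_force: 59.4
t4.50 [0.4392 0.3705 0.0175] yhead 40.0 z [ 0.001  0.002 -1.   ] w0.148 gf 59.4 F [-0.2  0.1  5.8] j [-0.99  0.39  0.26  1.88 -0.13  0.88  0.02]
[0.43116763 0.19433167 0.42377366]
(100, 43) [-70.9  62.3]
(393, 80) [80.3 61.8]
(85, 290) [-67.5 -61.6]
(357, 316) [ 87.2 -59.3]
(376, 198) [84.1  4.3]
```

```bash
python3 -m crank '[[[0,0,0,-0.03,0,0,0],[0,0,0,-0.07,0,0,0],[0,0,0,-0.12,0,0,0],[0,-0.03,-0.02,-0.14,0,0,6],[0,-0.06,-0.04,-0.14,0,0,12],[0,-0.09,-0.06,-0.14,0,0,18],[0,-0.12,-0.08,-0.14,0,0,24],[0,-0.155,-0.1,-0.14,0,0,30],[0,-0.155,-0.1,-0.14,0,0,30],[0,-0.155,-0.1,-0.14,0,0,30],[0,-0.155,-0.1,-0.14,0,0,30]]]'
python3 - <<'E'
from h import *
state(); delta([.4604,.1881,.0235]); c,im=shot("wrist","w3")
E
```

```text
time: 5.88
eef_pos: [0.4613, 0.1874, 0.1562]
tcp_rot: [0.643, 0.766, -0.0, -0.0]
force: [0.0, 0.7, -1.6]
width: 0.146
gripper_force: 58.7
t5.88 [0.4613 0.1874 0.1562] yhead 10.0 z [-0. -0. -1.] w0.146 gf 58.7 F [ 0.   0.7 -1.6] j [-0.89  0.07  0.44  1.94 -0.04  1.13 -0.26]
shift mm [  0.8  -0.7 132.7] toolx [-0.174  0.985 -0.   ] tooly [ 0.985  0.174 -0.   ]
```

View pics/w3.png

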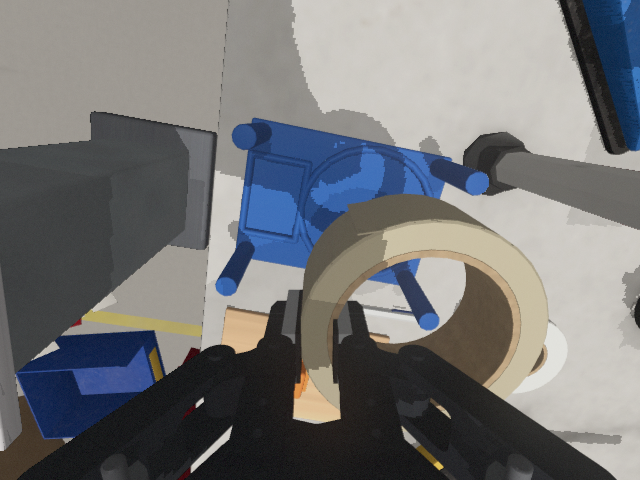

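```bash
python3 - <<'E'
from h import *
im=cv2.imread("pics/w3.png")[:,:,::-1].copy(); c=cal("wrist"); o=get_obs()
h=cv2.cvtColor(im,cv2.COLOR_RGB2HSV); print([h[y,x].tolist() for x,y in [(534,330),(440,235),(495,310)]])
r=roll(c,im,(12,20,100),(32,90,255),.049,.184,(430,300)); print(r, "tool frame",R.from_quat(o["tcp_rot"]).as_matrix().T@(np.r_[r[0],.1562]-o["eef_pos"]))
E
```

```text
[[21, 47, 201], [22, 45, 202], [17, 80, 89]]
(array([0.50100579, 0.1899052 ]), 133, np.float64(0.003377476095481805)) tool frame [-4.51183836e-03  3.95103985e-02  2.01609979e-05]
```

```bash
python3 - <<'E'
from h import *
im=cv2.imread("pics/w3.png")[:,:,::-1].copy(); c=cal("wrist")
A=R.from_quat(get_obs()["tcp_rot"]).as_matrix();p=get_obs()["eef_pos"]
m=cv2.inRange(cv2.cvtColor(im,cv2.COLOR_RGB2HSV),(14,30,150),(30,90,255)); m=cv2.morphologyEx(m,cv2.MORPH_OPEN,np.ones((5,5)))
n,l,s,_=cv2.connectedComponentsWithStats(m); k=l[330,534]; cs=cv2.findContours((l==k).astype(np.uint8),cv2.RETR_EXTERNAL,cv2.CHAIN_APPROX_NONE)[0][0][:,0,:]
s=cs[((cs[:,0]>470)&(cs[:,1]>200)&(cs[:,1]<375))]
out=[q for q in s if q[0]>=max(s[s[:,1]==q[1]][:,0])]
P=ray(c,out,.184)[:,:2]
for r in [None,.049]:
  f=least_squares(lambda q:np.linalg.norm(P-q[:2],axis=1)-(r or q[2]),[.5,.19,.049]);print(f.x,np.std(f.fun),len(P),A.T@(np.r_[f.x[:2],.156]-p))
E
```

```text
[0.50054812 0.1956417  0.04884518] 0.00018411039481767893 151 [0.00121662 0.04005986 0.00021949]
[0.5004079  0.19554638 0.049     ] 0.00018477467656843763 151 [0.00114721 0.03990516 0.00021952]
```

Held roll's centre is within about 2 mm of the target. I'll lower with a small correction.

```bash
python3 -m crank '[[[0,0.001,0.001,0.03,0,0,0],[0,0.001,0.001,0.06,0,0,0],[0,0.001,0.001,0.085,0,0,0],[0,0.001,0.001,0.105,0,0,0],[0,0.001,0.001,0.12,0,0,0],[0,0.001,0.001,0.128,0,0,0],[0,0.001,0.001,0.132,0,0,0],[0,0.001,0.001,0.132,0,0,0]]]'
python3 -c "
from h import *
state()"
```

```text
time: 6.92
eef_pos: [0.4625, 0.188, 0.0245]
tcp_rot: [0.643, 0.766, 0.0, 0.0]
force: [0.2, 0.1, -2.0]
width: 0.146
gripper_force: 58.7
t6.92 [0.4625 0.188  0.0245] yhead 10.0 z [ 0.  0. -1.] w0.146 gf 58.7 F [ 0.2  0.1 -2. ] j [-0.86  0.26  0.43  2.06 -0.14  0.85 -0.17]
```

```bash
python3 -m crank '[[[0,0,0,0.0015,0,0,0],[0.03,0,0,0.0015,0,0,0],[0.03,0,0,0.0015,0,0,0],[0.03,0,0,0.0015,0,0,0],[0.03,0,0,-0.03,0,0,0],[0.03,0,0,-0.08,0,0,0],[0.03,-0.02,-0.02,-0.13,0,0,0],[0.03,-0.05,-0.04,-0.18,0,0,0],[0.03,-0.08,-0.04,-0.22,0,0,0],[0.03,-0.08,-0.04,-0.22,0,0,0]]]'
python3 - <<'E'
from h import *
state(); c,im=shot("wrist","w4")
E
```

```text
time: 8.18
eef_pos: [0.4386, 0.1006, 0.2476]
tcp_rot: [0.644, 0.765, 0.003, 0.001]
force: [-0.4, -0.2, 0.2]
width: 0.35
gripper_force: 0.0
t8.18 [0.4386 0.1006 0.2476] yhead 9.7 z [ 0.005  0.004 -1.   ] w0.350 gf 0.0 F [-0.4 -0.2  0.2] j [-0.86 -0.13  0.5   1.92  0.06  1.33 -0.21]
```

View pics/w4.png

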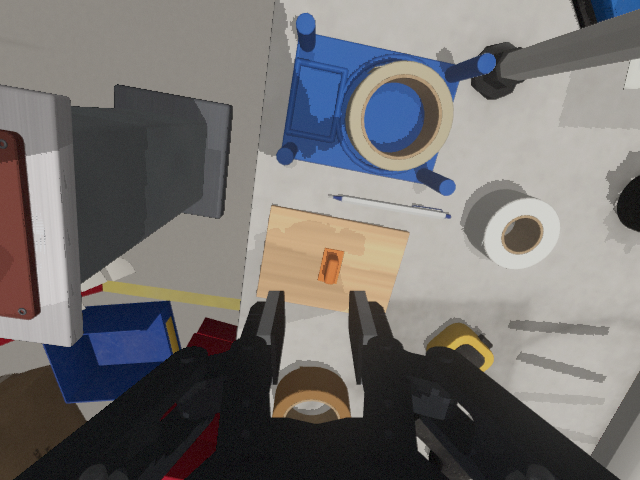

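The beige roll sits inside the round recess (ring centred about (399,116)). I'll verify numerically and go look at the stamp.

```bash
python3 - <<'E'
from h import *
im=cv2.imread("pics/w4.png")[:,:,::-1].copy(); c=cal("wrist")
print(roll(c,im,(14,30,60),(32,100,255),.049,.05,(399,116)))
px=[(306,22),(486,62),(447,187),(286,155)]
M=np.array([[-75,52],[75,52],[75,-52],[-75,-52]])/1e3
t,a,Q,e=rigid(M,ray(c,px,.08)[:,:2]);print(t,a,e,t+Q@[.024,0])
E
python3 -m crank '[[[0.05,-0.06,-0.009,0,0,0,4],[0.05,-0.12,-0.018,0,0,0,8],[0.05,-0.18,-0.027,0,0,0,12],[0.05,-0.24,-0.036,0,0,0,16],[0.05,-0.3,-0.045,0,0,0,20],[0.05,-0.36,-0.054,0,0,0,20],[0.05,-0.42,-0.063,0,0,0,20],[0.05,-0.48,-0.071,0,0,0,20],[0.05,-0.515,-0.076,0,0,0,20],[0.05,-0.515,-0.076,0,0,0,20],[0.05,-0.515,-0.076,0,0,0,20],[0.05,-0.515,-0.076,0,0,0,20]]]'
python3 - <<'E'
from h import *
state(); c,im=shot("wrist","w5")
E
```

```text
(array([0.49872401, 0.19687184]), 133, np.float64(0.000510129139925094))
[0.47595764 0.19911355] -0.9328798216692646 [[-0.7, 0.2], [1.4, 0.4], [0.9, 0.0], [-1.6, -0.6]] [0.49995446 0.19872281]
time: 9.72
eef_pos: [0.4518, -0.4165, 0.2439]
tcp_rot: [0.766, 0.643, 0.0, -0.0]
force: [0.6, -0.5, -1.0]
width: 0.59
gripper_force: 0.0
t9.72 [ 0.4518 -0.4165  0.2439] yhead -9.9 z [ 0.     0.001 -1.   ] w0.590 gf 0.0 F [ 0.6 -0.5 -1. ] j [-0.13  0.4   1.06  1.58 -0.35  1.38  0.79]
```

View pics/w5.png

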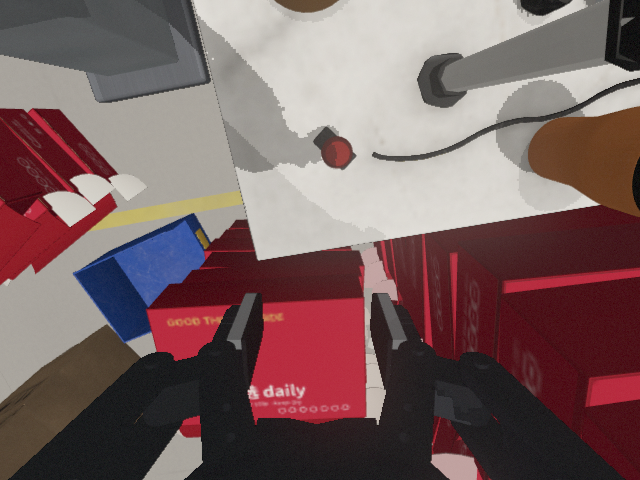

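The stamp's knob is at (338,152), with its black foot showing up-left of it at (325,135). Zooming in to read the foot's orientation.

```bash
python3 - <<'E'
from h import *
im=cv2.imread("pics/w5.png"); 
cv2.imwrite("pics/crop5.png",cv2.resize(im[110:190,290:390],None,fx=6,fy=6,interpolation=cv2.INTER_CUBIC))
c=cal("wrist"); m,bs=blobs(im[:,:,::-1].copy(),(0,120,60),(8,255,255))
m2,b2=blobs(im[:,:,::-1].copy(),(170,100,60),(180,255,255))
for b in bs+b2:
    if np.linalg.norm(b.mean(0)-[338,152])<25: print(b.mean(0),cv2.minEnclosingCircle(b),ray(c,[cv2.minEnclosingCircle(b)[0]],.06))
print("nadir",proj(c,c[1]-[0,0,.2]))
E
```

```text
[336.53061224 152.53061224] ((337.7281494140625, 153.01942443847656), 12.419413566589355) [[ 0.47959458 -0.36859508  0.06      ]]
nadir [[316.21725773 117.79026914]]
```

View pics/crop5.png

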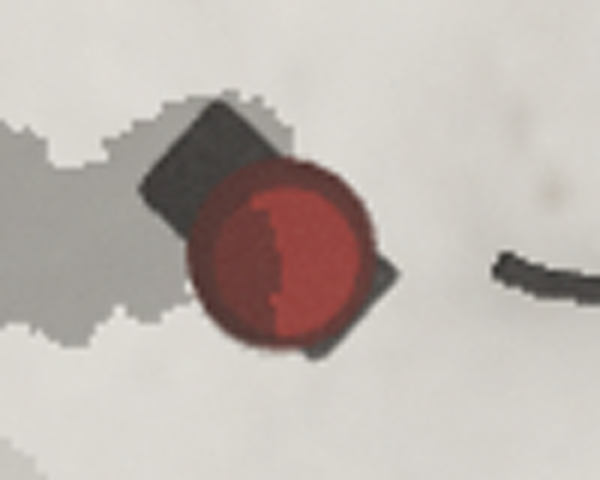

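Foot corners in the crop: (218,98), (140,188), (317,360) and (400,272).

```bash
python3 - <<'E'
from h import *
c=cal("wrist")
P=ray(c,np.array([[218,98],[140,188],[317,360],[400,272]])/6+[290,110],.013)[:,:2]
print(P.mean(0),[1000*np.linalg.norm(P[i]-P[i-1]) for i in range(4)])
d=P[3]-P[0]+P[2]-P[1];print("long axis heading",np.degrees(np.arctan2(d[1],d[0])))
print("knob at .067",ray(c,[np.array([288,262])/6+[290,110]],.067))
s=P.mean(0); delta([s[0],s[1],.05])
E
```

```text
[ 0.47946628 -0.36833598] [np.float64(43.83442042610815), np.float64(20.184864205311545), np.float64(43.54779502466625), np.float64(21.079841101855017)]
long axis heading -52.54083315512957
knob at .067 [[ 0.47944384 -0.36848076  0.067     ]]
shift mm [ 52.1  18.9 194.3] toolx [0.172 0.985 0.001] tooly [ 0.985 -0.172  0.   ]
```

```bash
python3 -m crank '[[[0.055,0.013,0.005,0.03,0,0,10],[0.055,0.026,0.01,0.06,0,0,20],[0.055,0.039,0.014,0.09,0,0,30],[0.055,0.052,0.019,0.11,0,0,40],[0.055,0.052,0.019,0.12,0,0,42.6],[0.055,0.052,0.019,0.12,0,0,42.6],[0.055,0.052,0.019,0.12,0,0,42.6]]]'
python3 - <<'E'
from h import *
state(); delta([.4795,-.3684,.03])
E
```

```text
time: 10.65
eef_pos: [0.4786, -0.3712, 0.1254]
tcp_rot: [0.947, 0.321, 0.0, 0.001]
force: [-0.4, 0.1, -0.2]
width: 0.64
gripper_force: 0.0
t10.65 [ 0.4786 -0.3712  0.1254] yhead -52.6 z [ 0.001 -0.001 -1.   ] w0.640 gf 0.0 F [-0.4  0.1 -0.2] j [-0.27  0.57  1.16  1.75 -0.56  1.2   0.13]
shift mm [ 2.4 -1.8 95.4] toolx [0.794 0.608 0.001] tooly [ 0.608 -0.794  0.001]
```

```bash
python3 -m crank '[[[0.055,0.002,-0.001,0.03,0,0,0],[0.055,0.002,-0.001,0.06,0,0,0],[0.055,0.002,-0.001,0.08,0,0,0],[0.055,0.002,-0.001,0.095,0,0,0],[0.055,0.002,-0.001,0.095,0,0,0],[0.055,0.002,-0.001,0.095,0,0,0]]]'
python3 - <<'E'
from h import *
state(); delta([.4795,-.3684,.03])
E
```

```text
time: 11.4
eef_pos: [0.48, -0.3689, 0.0302]
tcp_rot: [0.947, 0.32, 0.0, 0.0]
force: [-0.7, 0.1, -0.1]
width: 0.644
gripper_force: 0.0
t11.40 [ 0.48   -0.3689  0.0302] yhead -52.6 z [ 0.001 -0.001 -1.   ] w0.644 gf 0.0 F [-0.7  0.1 -0.1] j [-0.2   0.67  1.04  1.82 -0.66  1.05  0.19]
shift mm [-0.1 -0.7  0.2] toolx [0.795 0.607 0.   ] tooly [ 0.607 -0.795  0.001]
```

```bash
python3 -m crank '[[[0,0,0,0,0,0,0],[0,0,0,0,0,0,0],[0,0,0,0,0,0,0],[0,0,0,0,0,0,0],[0,0,0,0,0,0,0],[0,0,0,-0.03,0,0,0],[0,0,0,-0.08,0,0,0],[0,0,0,-0.14,0,0,0],[0,0,0,-0.14,0,0,0]]]'
python3 - <<'E'
from h import *
state(); delta([.4215,.198,.17])
E
```

```text
time: 12.52
eef_pos: [0.4811, -0.3703, 0.174]
tcp_rot: [0.947, 0.32, 0.002, 0.003]
force: [-0.2, -0.1, -0.3]
width: 0.315
gripper_force: 59.2
t12.53 [ 0.4811 -0.3703  0.174 ] yhead -52.7 z [ 0.006 -0.004 -1.   ] w0.315 gf 59.2 F [-0.2 -0.1 -0.3] j [-0.31  0.52  1.21  1.7  -0.51  1.28  0.09]
shift mm [ 297.3 -488.     1.6] toolx [0.795 0.607 0.003] tooly [ 0.606 -0.795  0.006]
```

```bash
python3 -m crank '[[[0,0.027,-0.044,0,0,0,4],[0,0.054,-0.089,0,0,0,8],[0,0.081,-0.133,0,0,0,12],[0,0.108,-0.177,0,0,0,16],[0,0.135,-0.222,0,0,0,20],[0,0.162,-0.266,0,0,0,24],[0,0.189,-0.31,0,0,0,28],[0,0.216,-0.355,0,0,0,32],[0,0.243,-0.399,0,0,0,36],[0,0.27,-0.443,0,0,0,38.4],[0,0.297,-0.488,0,0,0,38.4],[0,0.297,-0.488,0,0,0,38.4],[0,0.297,-0.488,0,0,0,38.4],[0,0.297,-0.488,0,0,0,38.4]]]'
python3 - <<'E'
from h import *
state(); delta([.4215,.198,.17]); shot("wrist","w6");shot("scene","s6")
E
```

```text
time: 14.28
eef_pos: [0.4198, 0.1985, 0.1692]
tcp_rot: [1.0, -0.01, -0.0, -0.0]
force: [-0.8, -0.8, 0.8]
width: 0.313
gripper_force: 59.3
t14.28 [0.4198 0.1985 0.1692] yhead -91.2 z [-0.  0. -1.] w0.313 gf 59.3 F [-0.8 -0.8  0.8] j [-1.26 -0.04  0.72  2.01  0.03  1.16 -2.14]
shift mm [ 1.7  0.5 -0.8] toolx [ 1.   -0.02 -0.  ] tooly [-0.02 -1.   -0.  ]
```

View pics/w6.png

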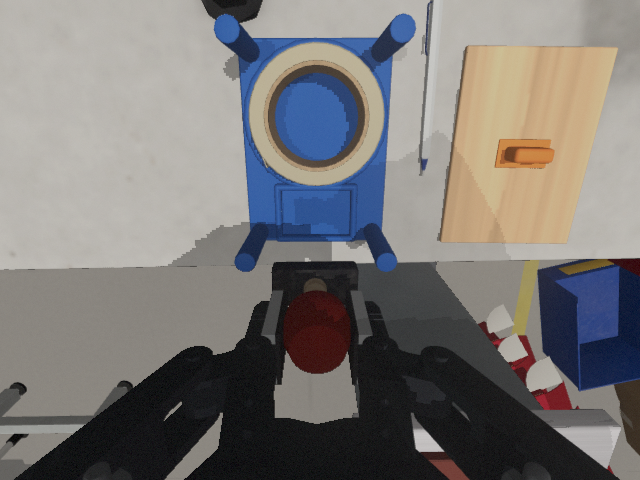

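The view shows the foot's front edge from (272,262) to (357,262), parallel to the oblong recess at (316,212). The tray's four post tops and the whole divider are visible too.

```bash
python3 - <<'E'
from h import *
c=cal("wrist"); o=get_obs();im=cv2.imread("pics/w6.png")
g=lambda p,z:ray(c,p,z)[:,:2]
M=np.array([[75,52],[75,-52],[-75,-52],[-75,52]])/1e3
t,a,Q,e=rigid(M,g([(228,27),(402,27),(379,260),(250,261)],.08));print("tray",t,a,e,"obl",t+Q@[-.057,0],"round",t+Q@[.024,0])
print("recess lip corners",np.round(g([(275,186),(357,186),(353,240),(279,240)],.012),4).tolist())
print("plate",np.round(g([(240,38),(391,38)],.005),4).tolist())
print("foot front top",np.round(g([(272,264),(357,264)],.152),4).tolist())
m,bs=blobs(im[:,:,::-1].copy(),(8,60,120),(25,255,255),800)
b=min(bs,key=lambda b:np.linalg.norm(b.mean(0)-[530,145]))
print("divider",cv2.minAreaRect((g(b,.006)*1000).astype(np.float32)))
print(rigid(np.array([[83,60],[83,-60],[-83,-60],[-83,60]])/1e3,g([(467,45),(616,47),(567,243),(441,242)],.006)))
print("beige",roll(c,im[:,:,::-1].copy(),(14,30,60),(32,100,255),.049,.05,(316,116)))
E
```

```text
tray [0.47890983 0.19776608] -1.180714144207496 [[0.4, 0.9], [0.2, -0.5], [-0.9, -5.0], [0.3, 4.6]] obl [0.42192193 0.19894061] round [0.50290474 0.19727154]
recess lip corners [[0.4469, 0.2337], [0.4455, 0.1617], [0.3952, 0.1644], [0.3965, 0.2329]]
plate [[0.5634, 0.2553], [0.5611, 0.1364]]
foot front top [[0.4334, 0.22], [0.4326, 0.1769]]
divider ((470.4095153808594, 19.24807357788086), (119.8311538696289, 165.27499389648438), 88.22930908203125)
(array([0.47040606, 0.01913289]), np.float64(-1.3461152853767608), array([[ 0.99972403,  0.02349198],
       [-0.02349198,  0.99972403]]), [[-0.0, 0.8], [0.8, -1.3], [-0.2, -0.1], [-0.6, 0.6]])
beige (array([0.50367033, 0.1969133 ]), 162, np.float64(0.0004523028094177815))
```

```bash
python3 -m crank '[[[0,0.0015,0.0005,0.03,0,0,0],[0,0.0015,0.0005,0.06,0,0,0],[0,0.0015,0.0005,0.085,0,0,0],[0,0.0015,0.0005,0.105,0,0,0],[0,0.0015,0.0005,0.12,0,0,0],[0,0.0015,0.0005,0.128,0,0,0],[0,0.0015,0.0005,0.131,0,0,0],[0,0.0015,0.0005,0.132,0,0,0],[0,0.0015,0.0005,0.132,0,0,0]]]'
python3 -c "
from h import *
state()"
```

```text
time: 15.5
eef_pos: [0.4214, 0.1995, 0.0377]
tcp_rot: [1.0, -0.009, 0.0, -0.0]
force: [0.2, -0.4, 0.0]
width: 0.315
gripper_force: 59.3
t15.50 [0.4214 0.1995 0.0377] yhead -91.0 z [ 0.001  0.001 -1.   ] w0.315 gf 59.3 F [ 0.2 -0.4  0. ] j [-1.2   0.2   0.73  2.14 -0.17  0.86 -1.96]
```

```bash
python3 -m crank '[[[0,0,0.001,0.002,0,0,0],[0,0,0.001,0.002,0,0,0],[0.045,0,0.001,0.002,0,0,0],[0.045,0,0.001,0.002,0,0,0],[0.045,0,0.001,0.002,0,0,0],[0.045,0,0.001,-0.03,0,0,0],[0.045,0,0.001,-0.08,0,0,0],[0.045,0,0.001,-0.13,0,0,0],[0.045,0,0.001,-0.19,0,0,0],[0.045,0,0.001,-0.19,0,0,0],[0.045,0,0.001,-0.19,0,0,0]]]'
python3 - <<'E'
from h import *
state(); delta([.4705,.0193,.12]); shot("wrist","w7")
E
```

```text
time: 16.88
eef_pos: [0.4209, 0.1983, 0.227]
tcp_rot: [1.0, -0.009, -0.0, -0.0]
force: [-0.8, 0.5, -0.5]
width: 0.525
gripper_force: 0.0
t16.88 [0.4209 0.1983 0.227 ] yhead -91.0 z [-0.  0. -1.] w0.525 gf 0.0 F [-0.8  0.5 -0.5] j [-1.3  -0.1   0.73  1.93  0.07  1.29 -2.18]
shift mm [ 52.9 178.1 107. ] toolx [ 1.    -0.018 -0.   ] tooly [-0.018 -1.    -0.   ]
```

View pics/w7.png

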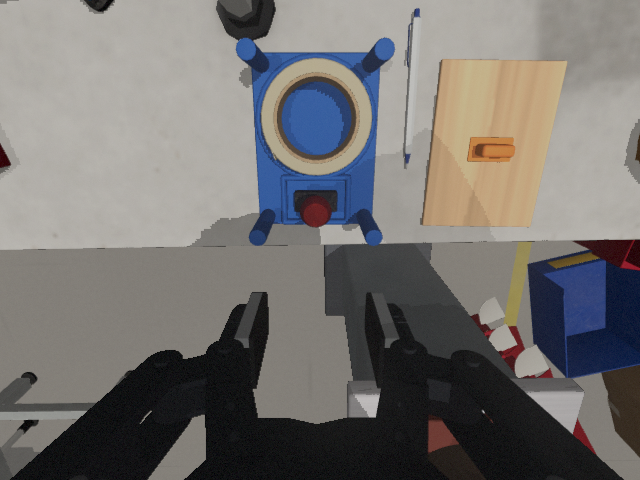

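The stamp stands in the oblong recess (knob at (315,211)) and the roll lies inside its lip. Next, the divider.

```bash
python3 -m crank '[[[0.04,0.006,0.02,0,0,0,-10],[0.04,0.012,0.04,0.01,0,0,-20],[0.04,0.018,0.06,0.02,0,0,-30],[0.04,0.024,0.08,0.04,0,0,-40],[0.04,0.03,0.1,0.05,0,0,-50],[0.04,0.036,0.12,0.07,0,0,-60],[0.04,0.042,0.14,0.09,0,0,-70],[0.04,0.048,0.16,0.1,0,0,-80],[0.04,0.053,0.178,0.107,0,0,-89.5],[0.04,0.053,0.178,0.107,0,0,-89.5],[0.04,0.053,0.178,0.107,0,0,-89.5],[0.04,0.053,0.178,0.107,0,0,-89.5]]]'
python3 - <<'E'
from h import *
state(); delta([.4705,.0193,.01])
c,im=shot("wrist","w8")
# tab: orange pixels, dilate view for the board edges
m,bs=blobs(im,(8,60,100),(25,255,255),300)
for b in bs[:3]: print(b.mean(0),cv2.minAreaRect((ray(c,b,.006)[:,:2]*1000).astype(np.float32)))
E
```

```text
time: 18.42
eef_pos: [0.4707, 0.0201, 0.1204]
tcp_rot: [0.717, 0.697, 0.0, -0.0]
force: [-0.4, 0.7, -0.0]
width: 0.47
gripper_force: 0.0
t18.43 [0.4707 0.0201 0.1204] yhead -1.6 z [-0.  0. -1.] w0.470 gf 0.0 F [-0.4  0.7 -0. ] j [-1.22  0.08  1.14  2.06 -0.08  1.05 -0.06]
shift mm [ -0.9  -0.2 110.4] toolx [0.028 1.    0.   ] tooly [ 1.    -0.028 -0.   ]
[316.72375691 224.06906077] ((470.22222900390625, 18.939350128173828), (120.2188949584961, 165.3165283203125), 88.26400756835938)
[551.1512605  339.56302521] ((675.5513916015625, -89.6536865234375), (72.3697509765625, 73.85924530029297), 57.32925033569336)
[154.23444976 316.66507177] ((327.9364929199219, -54.55253601074219), (82.21900177001953, 12.523786544799805), 0.2515970468521118)
```

View pics/w8.png

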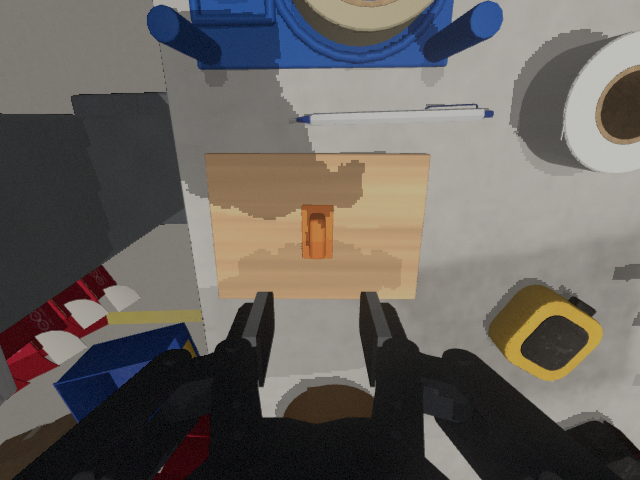

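The tab is at (317,232), square to the tool and midway between the fingers. Descend and grip.

```bash
python3 -m crank '[[[0.04,-0.001,-0.0003,0.03,0,0,0],[0.04,-0.001,-0.0003,0.055,0,0,0],[0.04,-0.001,-0.0003,0.08,0,0,0],[0.04,-0.001,-0.0003,0.1,0,0,0],[0.04,-0.001,-0.0003,0.108,0,0,0],[0.04,-0.001,-0.0003,0.11,0,0,0],[0.04,-0.001,-0.0003,0.11,0,0,0],[0,-0.001,-0.0003,0.11,0,0,0],[0,-0.001,-0.0003,0.11,0,0,0],[0,-0.001,-0.0003,0.11,0,0,0],[0,-0.001,-0.0003,0.11,0,0,0],[0,-0.001,-0.0003,0.11,0,0,0]]]'
python3 -c "
from h import *
state()"
```

```text
time: 19.98
eef_pos: [0.471, 0.0186, 0.011]
tcp_rot: [0.717, 0.697, 0.001, -0.0]
force: [-2.8, 0.5, 8.0]
width: 0.123
gripper_force: 59.7
t19.98 [0.471  0.0186 0.011 ] yhead -1.6 z [ 0.001  0.001 -1.   ] w0.123 gf 59.7 F [-2.8  0.5  8. ] j [-1.    0.35  1.    2.15 -0.4   0.84  0.21]
```

```bash
python3 -m crank '[[[0,0,0,-0.02,0,0,0],[0,0,0,-0.05,0,0,0],[0,0,0,-0.09,0,0,0],[0,0,0,-0.13,0,0,0],[0,0.02,0.0003,-0.15,0,0,0],[0,0.05,0.0007,-0.15,0,0,0],[0,0.08,0.001,-0.15,0,0,0],[0,0.11,0.0017,-0.15,0,0,-0.3],[0,0.14,0.002,-0.15,0,0,-0.5],[0,0.165,0.0025,-0.15,0,0,-0.5],[0,0.179,0.0027,-0.15,0,0,-0.5],[0,0.179,0.0027,-0.15,0,0,-0.5],[0,0.179,0.0027,-0.15,0,0,-0.5]]]'
python3 - <<'E'
from h import *
state(); delta([.4791,.1974,.09]); shot("scene","s9"); c,im=shot("wrist","w9")
m,bs=blobs(im,(8,60,100),(25,255,255),300)
b=max(bs,key=len)
for z in (.155,.158,.161): print(z,cv2.minAreaRect((ray(c,b,z)[:,:2]*1000).astype(np.float32)))
E
```

```text
time: 21.6
eef_pos: [0.4782, 0.196, 0.1602]
tcp_rot: [0.714, 0.7, -0.0, 0.0]
force: [-0.2, 0.3, -1.1]
width: 0.126
gripper_force: 58.8
t21.60 [0.4782 0.196  0.1602] yhead -1.1 z [-0. -0. -1.] w0.126 gf 58.8 F [-0.2  0.3 -1.1] j [-1.45  0.18  1.08  1.92 -0.17  1.15 -0.32]
shift mm [ 1.5  0.9 70.2] toolx [ 0.02  1.   -0.  ] tooly [ 1.   -0.02 -0.  ]
0.155 ((468.16058349609375, 197.9757537841797), (122.92155456542969, 183.91163635253906), 88.8974838256836)
0.158 ((468.37890625, 199.61782836914062), (120.43682861328125, 180.19410705566406), 88.89747619628906)
0.161 ((468.5972900390625, 201.2598876953125), (117.95213317871094, 176.47653198242188), 88.8974838256836)
```

View pics/w9.png

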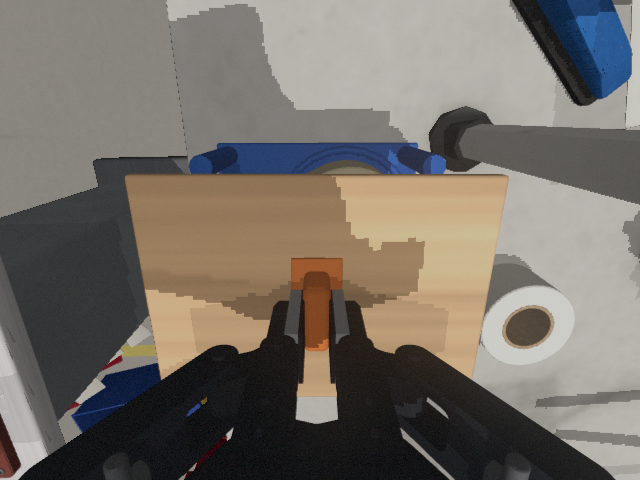

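```bash
python3 - <<'E'
from h import *
c=cal("wrist")
for z in (.15,.156,.162):
  P=ray(c,[(127,177),(507,177),(474,396),(162,396)],z)[:,:2]; print(z,np.round(P,4).tolist(),np.round(P[1]-P[0],4)[0],np.round(P[2]-P[3],4)[0],P.mean(0))
print(ray(c,[(200,165),(433,165)],.08))
# PnP of the four board corners
M=np.array([[-83,60,6],[83,60,6],[83,-60,6],[-83,-60,6]])/1e3
ok,rv,tv=cv2.solvePnP(M,np.array([(127,177),(507,177),(474,396),(162,396)],float),c[0],None)
Rb=c[2]@cv2.Rodrigues(rv)[0]; print(c[1]+c[2]@tv[:,0],np.round(Rb[:,2],3),np.degrees(np.arctan2(Rb[1,0],Rb[0,0])))
E
```

```text
0.15 [[0.3942, 0.2559], [0.5633, 0.2527], [0.5645, 0.1299], [0.3895, 0.1333]] 0.1691 0.175 [0.47788442 0.19296143]
0.156 [[0.3975, 0.2568], [0.56, 0.2537], [0.5612, 0.1358], [0.393, 0.139]] 0.1625 0.1682 [0.47792571 0.19633612]
0.162 [[0.4008, 0.2578], [0.5567, 0.2548], [0.5579, 0.1416], [0.3965, 0.1447]] 0.1558 0.1614 [0.47796699 0.19971081]
[[0.40385511 0.25201415 0.08      ]
 [0.55309121 0.24915518 0.08      ]]
[0.47773056 0.19530431 0.14807106] [-0.003  0.019  1.   ] -0.936808454590739
```

```bash
python3 -m crank '[[[0,0.001,0.001,0.02,0,0,0],[0,0.002,0.001,0.04,0,0,0],[0,0.002,0.001,0.055,0,0,0],[0,0.002,0.001,0.062,0,0,0],[0,0.002,0.001,0.066,0,0,0],[0,0.002,0.001,0.068,0,0,0],[0,0.002,0.001,0.068,0,0,0],[0,0.002,0.001,0.068,0,0,0]]]'
python3 - <<'E'
from h import *
state(); c,im=shot("wrist","w10"); 
cs,ims=shot("scene","s10")
# predicted post tops in the wrist view for tray centre .4788,.198
Q=R.from_euler('z',-1.1,degrees=True).as_matrix()
print(np.round(proj(c,(Q@np.array([[-75,52,80],[75,52,80],[-75,60,80],[75,60,80]]).T/1e3).T+[.4788,.198,0])).tolist())
cv2.imwrite("pics/w10.png",im[60:400,:,::-1])
E
```

```text
time: 22.7
eef_pos: [0.4793, 0.1993, 0.0926]
tcp_rot: [0.714, 0.701, 0.0, -0.0]
force: [-0.3, 0.3, -2.2]
width: 0.119
gripper_force: 58.8
t22.70 [0.4793 0.1993 0.0926] yhead -1.0 z [ 0.  0. -1.] w0.119 gf 58.8 F [-0.3  0.3 -2.2] j [-1.36  0.3   1.02  1.98 -0.3   1.02 -0.22]
[[154.0, 192.0], [481.0, 193.0], [151.0, 175.0], [484.0, 175.0]]
```

View pics/w10.png

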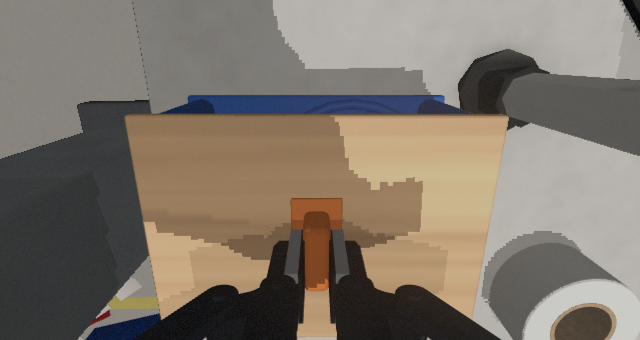

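Board edge lines up with the post edges (crop row 115). Lower the last 2 mm and release.

```bash
python3 -m crank '[[[0,0,0,0.001,0,0,0],[0,0,0,0.002,0,0,0],[0,0,0,0.002,0,0,0],[0.03,0,0,0.002,0,0,0],[0.03,0,0,0.002,0,0,0],[0.03,0,0,0.002,0,0,0],[0.03,0,0,-0.03,0,0,0],[0.03,-0.02,0,-0.07,0,0,0],[0.03,-0.06,0,-0.11,0,0,0],[0.03,-0.1,0,-0.12,0,0,0],[0.03,-0.1,0,-0.12,0,0,0],[0.03,-0.1,0,-0.12,0,0,0]]]'
python3 - <<'E'
from h import *
state(); c,im=shot("wrist","w11"); shot("scene","s11")
m,bs=blobs(im,(8,60,100),(25,255,255),300)
b=max(bs,key=len); print(cv2.minAreaRect((ray(c,b,.086)[:,:2]*1000).astype(np.float32)), cv2.minAreaRect(b.astype(np.float32)))
delta([.4800-.045,-.1823,.12])
E
```

```text
time: 24.3
eef_pos: [0.477, 0.0999, 0.2122]
tcp_rot: [0.713, 0.701, 0.0, -0.0]
force: [-0.8, 0.0, -0.1]
width: 0.351
gripper_force: 0.0
t24.30 [0.477  0.0999 0.2122] yhead -1.0 z [-0.     0.001 -1.   ] w0.351 gf 0.0 F [-0.8  0.  -0.1] j [-1.48 -0.07  1.16  1.92  0.07  1.26 -0.35]
((478.2623291015625, 198.73391723632812), (117.41603088378906, 165.5205535888672), 89.02104949951172) ((317.0, 87.99998474121094), (245.99996948242188, 175.99996948242188), -0.0)
shift mm [-283.   -37.1   92.2] toolx [ 0.017  1.    -0.001] tooly [ 1.    -0.017 -0.   ]
```

View pics/w11.png

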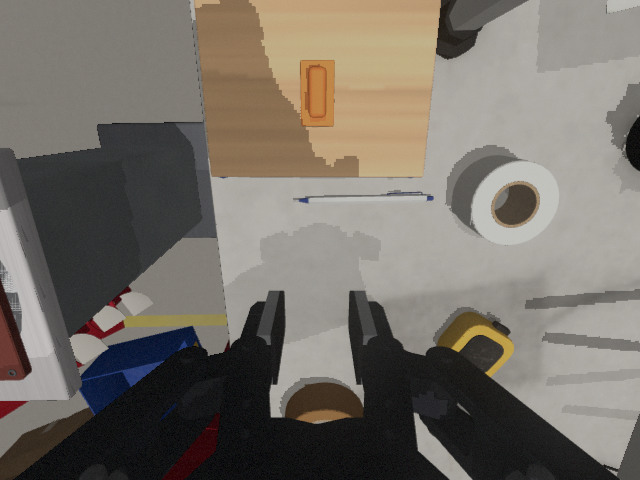

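The board rests on the posts with its tab at (317,93), and it measures parallel to the tray. On to the brown roll.

```bash
python3 -m crank '[[[0.04,-0.055,-0.007,0,0,0,4],[0.04,-0.11,-0.014,0,0,0,8],[0.04,-0.165,-0.021,0,0,0,12],[0.04,-0.22,-0.028,0,0,0,16],[0.04,-0.267,-0.0345,0,0,0,19.8],[0.04,-0.267,-0.0345,0,0,0,19.8],[0.04,-0.267,-0.0345,0,0,0,19.8],[0.04,-0.267,-0.0345,0,0,0,19.8]]]'
python3 - <<'E'
from h import *
state(); c,im=shot("wrist","w12")
px=proj(c,[.48,-.182,.045])[0]; h=cv2.cvtColor(im,cv2.COLOR_RGB2HSV); p=proj(c,[[.48+.044,-.182,.045],[.48,-.182+.044,.045]]).astype(int); print(px,[h[q[1],q[0]].tolist() for q in p])
r=roll(c,im,(6,60,50),(22,255,255),.052,.045,px); print(r)
delta(list(r[0]-.045*np.array([np.cos(np.radians(-20.8)),np.sin(np.radians(-20.8))]))+[.026])
E
```

```text
time: 25.4
eef_pos: [0.4382, -0.1657, 0.2123]
tcp_rot: [0.823, 0.569, -0.0, 0.0]
force: [-0.5, -0.1, -0.3]
width: 0.469
gripper_force: 0.0
t25.40 [ 0.4382 -0.1657  0.2123] yhead -20.7 z [-0.    -0.001 -1.   ] w0.469 gf 0.0 F [-0.5 -0.1 -0.3] j [-1.13 -0.33  1.21  1.96  0.32  1.32 -0.37]
[365.08255437 212.1855912 ] [[15, 124, 166], [15, 128, 165]]
(array([ 0.48101582, -0.18556308]), 132, np.float64(0.0003243044899622174))
shift mm [ -3.1   2.  186.3] toolx [ 0.353  0.935 -0.001] tooly [ 0.935 -0.353  0.   ]
```

```bash
python3 -m crank '[[[0.04,-0.003,0.002,0.04,0,0,0],[0.04,-0.003,0.002,0.08,0,0,0],[0.04,-0.003,0.002,0.12,0,0,0],[0.04,-0.003,0.002,0.15,0,0,0],[0.04,-0.003,0.002,0.175,0,0,0],[0.04,-0.003,0.002,0.187,0,0,0],[0.04,-0.003,0.002,0.187,0,0,0],[0.04,-0.003,0.002,0.187,0,0,0],[0,-0.003,0.002,0.187,0,0,0],[0,-0.003,0.002,0.187,0,0,0],[0,-0.003,0.002,0.187,0,0,0],[0,-0.003,0.002,0.187,0,0,0],[0,-0.003,0.002,0.187,0,0,0]]]'
python3 -c "
from h import *
state()"
```

```text
time: 27.08
eef_pos: [0.3972, -0.1545, 0.0622]
tcp_rot: [0.823, 0.567, 0.012, 0.017]
force: [0.2, 0.5, 0.2]
width: -0.0
gripper_force: 0.0
t27.07 [ 0.3972 -0.1545  0.0622] yhead -20.8 z [ 0.039 -0.015 -0.999] w-0.000 gf 0.0 F [0.2 0.5 0.2] j [-1.24 -0.38  1.38  2.25  0.47  0.98 -0.49]
```

The roll wasn't reached: joints 2 and 3 ran to their limits, so the tool stopped short in free air with no contact. I'll back off, move outward and turn, to grip the roll from its left side instead.

```bash
cat >> h.py <<'E'
def go(tgt,head):
    """shift (m) and rotation vector (deg) in tool axes to a tool-down pose with tool y at head deg"""
    o=get_obs(); A=R.from_quat(o["tcp_rot"]); t=np.radians(head); y=np.array([np.cos(t),np.sin(t),0]); z=np.array([0,0,-1.])
    B=R.from_matrix(np.c_[np.cross(y,z),y,z])
    print("shift",np.round(A.inv().apply(np.array(tgt)-o["eef_pos"]),4),"turn",np.round(np.degrees((A.inv()*B).as_rotvec()),1))
E
python3 -c "
from h import *
go([.40,-.15,.16],-20.8); go([.49,-.13,.16],-65)"
```

```text
shift [ 0.0052  0.0051 -0.0976] turn [ 2.4  0.  -0. ]
shift [ 0.0559  0.082  -0.0944] turn [ 2.3 -0.9 44.1]
```

```bash
python3 -m crank '[[[0.03,0,0,-0.03,0,0,0],[0.03,0.005,0.01,-0.07,0.5,-0.2,9],[0.03,0.02,0.03,-0.0944,1,-0.4,18],[0.03,0.035,0.05,-0.0944,1.5,-0.6,27],[0.03,0.05,0.07,-0.0944,2,-0.8,36],[0.03,0.0559,0.082,-0.0944,2.3,-0.9,44.1],[0.03,0.0559,0.082,-0.0944,2.3,-0.9,44.1],[0.03,0.0559,0.082,-0.0944,2.3,-0.9,44.1],[0.03,0.0559,0.082,-0.0944,2.3,-0.9,44.1]]]'
python3 - <<'E'
from h import *
state(); c,im=shot("wrist","w13"); px=proj(c,[.481,-.1855,.045])[0]; print(px)
try: print(roll(c,im,(6,60,50),(22,255,255),.052,.045,px))
except Exception as e: print(e)
E
```

```text
time: 28.2
eef_pos: [0.4895, -0.13, 0.1603]
tcp_rot: [0.976, 0.217, 0.001, -0.001]
force: [-0.4, 0.7, 0.6]
width: 0.352
gripper_force: 0.0
t28.20 [ 0.4895 -0.13    0.1603] yhead -64.9 z [ 0.001  0.003 -1.   ] w0.352 gf 0.0 F [-0.4  0.7  0.6] j [-1.01  0.23  1.35  1.94 -0.25  1.16 -0.7 ]
[373.09961306 265.61854185]
(array([ 0.48217547, -0.1860055 ]), 121, np.float64(0.0009640098788999635))
```

```bash
python3 -c "
from h import *
go([.4737,-.1414,.09],-80); go([.4737,-.1414,.026],-80)"
```

```text
shift [-0.0195  0.0039  0.0704] turn [-0.2 -0.1 15.1]
shift [-0.0197  0.0041  0.1344] turn [-0.2 -0.1 15.1]
```

```bash
python3 -m crank '[[[0.04,-0.006,0.001,0.02,0,0,5],[0.04,-0.013,0.002,0.04,0,0,10],[0.04,-0.0195,0.004,0.06,0,0,15],[0.04,-0.0195,0.004,0.07,0,0,15],[0.04,-0.0195,0.004,0.07,0,0,15],[0.04,-0.0195,0.004,0.07,0,0,15]]]'
python3 -c "
from h import *
state();go([.4737,-.1414,.026],-80)"
```

```text
time: 29.0
eef_pos: [0.4747, -0.1417, 0.0908]
tcp_rot: [0.996, 0.088, 0.001, -0.0]
force: [0.2, 0.3, 0.5]
width: 0.466
gripper_force: 0.0
t29.00 [ 0.4747 -0.1417  0.0908] yhead -79.9 z [ 0.001  0.001 -1.   ] w0.466 gf 0.0 F [0.2 0.3 0.5] j [-0.9   0.36  1.29  2.04 -0.4   1.03 -0.8 ]
shift [-0.001  -0.0004  0.0648] turn [-0.  -0.1  0.1]
```

Joints are moving away from their limits; descend and grip.

```bash
python3 -m crank '[[[0.04,-0.001,-0.0004,0.025,0,0,0],[0.04,-0.001,-0.0004,0.045,0,0,0],[0.04,-0.001,-0.0004,0.06,0,0,0],[0.04,-0.001,-0.0004,0.065,0,0,0],[0.04,-0.001,-0.0004,0.065,0,0,0]]]'
python3 -c "
from h import *
state()"
```

```text
time: 29.62
eef_pos: [0.4731, -0.1418, 0.0252]
tcp_rot: [0.996, 0.088, -0.0, 0.0]
force: [0.6, 0.8, -0.5]
width: 0.471
gripper_force: 0.0
t29.62 [ 0.4731 -0.1418  0.0252] yhead -80.0 z [-0. -0. -1.] w0.471 gf 0.0 F [ 0.6  0.8 -0.5] j [-0.75  0.45  1.14  2.09 -0.53  0.92 -0.71]
```

```bash
python3 -m crank '[[[0,0,0,0,0,0,0],[0,0,0,0,0,0,0],[0,0,0,0,0,0,0],[0,0,0,0,0,0,0],[0,0,0,0,0,0,0],[0,0,0,-0.02,0,0,0],[0,0,0,-0.05,0,0,0],[0,0,0,-0.08,0,0,0],[0,0,0,-0.11,0,0,0],[0,0,0,-0.14,0,0,0],[0,0,0,-0.14,0,0,0],[0,0,0,-0.14,0,0,0]]]'
python3 - <<'E'
from h import *
state()
h=np.radians(-65);d=np.array([np.cos(h),np.sin(h)])
t=np.array([.4783,.199])-.045*d; print(t); go([t[0]-.0,t[1],.165],-65)
E
```

```text
time: 31.12
eef_pos: [0.4725, -0.1409, 0.1642]
tcp_rot: [0.996, 0.088, -0.0, -0.001]
force: [-0.2, 0.8, -3.0]
width: 0.187
gripper_force: 60.0
t31.12 [ 0.4725 -0.1409  0.1642] yhead -79.9 z [-0.001  0.002 -1.   ] w0.187 gf 60.0 F [-0.2  0.8 -3. ] j [-1.05  0.14  1.36  1.97 -0.15  1.15 -1.02]
[0.45928218 0.23978385]
shift [ 5.370e-02 -3.771e-01 -2.000e-04] turn [ -0.1   0.  -14.9]
```

```bash
python3 -m crank '[[[0,0.007,-0.03,0,0,0,0],[0,0.014,-0.06,0,0,0,0],[0,0.021,-0.1,0,0,0,0],[0,0.028,-0.14,0,0,0,0],[0,0.034,-0.18,0,0,0,0],[0,0.034,-0.18,0,0,0,0]]]'
python3 - <<'E'
from h import *
state(); go([.4593,.2398,.165],-65)
E
```

```text
time: 31.88
eef_pos: [0.4739, 0.0445, 0.1638]
tcp_rot: [0.996, 0.09, -0.001, 0.001]
force: [-1.3, -1.1, -2.6]
width: 0.183
gripper_force: 60.2
t31.88 [0.4739 0.0445 0.1638] yhead -79.7 z [-0.002 -0.002 -1.   ] w0.183 gf 60.2 F [-1.3 -1.1 -2.6] j [-1.39 -0.02  1.22  2.    0.03  1.15 -1.57]
shift [ 0.0207 -0.1947 -0.0015] turn [  0.    0.1 -14.7]
```

```bash
python3 -m crank '[[[0,0.004,-0.04,0,0,0,-3],[0,0.008,-0.08,0,0,0,-6],[0,0.012,-0.12,0,0,0,-9],[0,0.016,-0.155,0,0,0,-12],[0,0.0207,-0.1947,-0.001,0,0,-14.7],[0,0.0207,-0.1947,-0.001,0,0,-14.7],[0,0.0207,-0.1947,-0.001,0,0,-14.7]]]'
python3 - <<'E'
from h import *
state(); shot("wrist","w14"); shot("scene","s14")
E
```

```text
time: 32.75
eef_pos: [0.4612, 0.2366, 0.1653]
tcp_rot: [0.977, 0.214, -0.001, 0.001]
force: [-0.8, -0.7, -2.3]
width: 0.183
gripper_force: 60.3
t32.75 [0.4612 0.2366 0.1653] yhead -65.2 z [-0.001 -0.002 -1.   ] w0.183 gf 60.3 F [-0.8 -0.7 -2.3] j [-1.52  0.17  1.06  1.91 -0.16  1.16 -1.53]
```

View pics/w14.png

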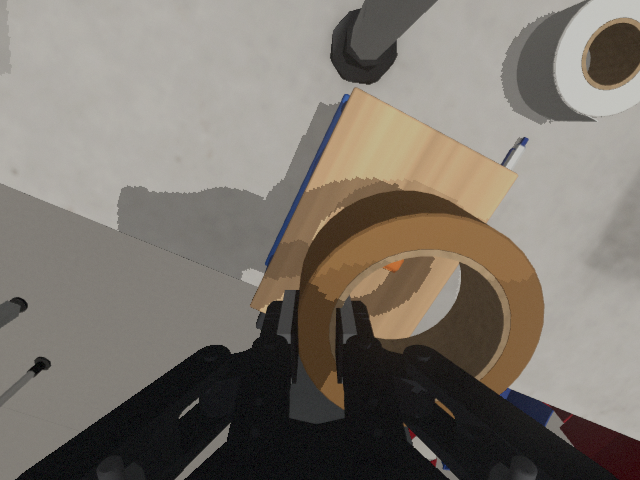

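I've now viewed more pictures than allowed, so I'll check only with numbers from here. In this view the roll is held level and the tab shows through its hole at (393,266). Next: the roll centre from its outer top edge, and the tab centre from the earlier w11 image.

```bash
python3 - <<'E'
from h import *
c=cal("wrist");o=get_obs();A=R.from_quat(o["tcp_rot"]).as_matrix();p=o["eef_pos"]
pc=A.T@(c[1]-p);Ac=A.T@c[2]
im=cv2.imread("pics/w14.png")[:,:,::-1].copy(); h=cv2.cvtColor(im,cv2.COLOR_RGB2HSV); print(h[310,530],h[230,430])
m=cv2.inRange(h,(10,100,100),(20,220,255)); m=cv2.morphologyEx(m,cv2.MORPH_OPEN,np.ones((3,3)))
n,l,s,_=cv2.connectedComponentsWithStats(m); cs=cv2.findContours((l==l[310,530]).astype(np.uint8),cv2.RETR_EXTERNAL,cv2.CHAIN_APPROX_NONE)[0][0][:,0,:]
rows=range(260,385); P=ray(c,[(cs[cs[:,1]==y][:,0].max(),y) for y in rows if (cs[:,1]==y).any()],.185)[:,:2]
for r in (None,.052):
  f=least_squares(lambda q:np.linalg.norm(P-q[:2],axis=1)-(r or q[2]),[.48,.19,.052]);print("roll",f.x,np.std(f.fun),"tool",A.T@(np.r_[f.x[:2],p[2]]-p))
# tab and board in w11
A2=R.from_quat([.713,.701,0,0]).as_matrix(); c2=(c[0],np.array([.477,.0999,.2122])+A2@pc,A2@Ac)
i2=cv2.imread("pics/w11.png")[:,:,::-1].copy(); h2=cv2.cvtColor(i2,cv2.COLOR_RGB2HSV); print(h2[93,305],h2[93,280],h2[130,400])
m,bs=blobs(i2,(5,165,90),(16,255,255),100)
for b in bs:
  if 290<b[:,0].mean()<345 and b[:,1].mean()<140: print("tab px",b.min(0),b.max(0),"ctr",cv2.minAreaRect((ray(c2,b,.088)[:,:2]*1000).astype(np.float32)))
print("board near edge",ray(c2,[(211,177),(424,177)],.086)[:,:2])
E
```

```text
[ 16 135 130] [ 15 136 150]
roll [0.47756929 0.19579184 0.05136638] 0.00012932272655086468 tool [-2.12995419e-03  4.32387217e-02  8.72668409e-06]
roll [0.47724358 0.19637987 0.052     ] 0.00013463256846422752 tool [-2.18036547e-03  4.25684025e-02  8.66004359e-06]
[ 12 169 158] [ 15 105 134] [ 16  91 191]
tab px [304  64] [326 121] ctr ((478.1498718261719, 199.2781982421875), (37.83409118652344, 15.927840232849121), 89.59366607666016)
board near edge [[0.39597757 0.14023879]
 [0.56221213 0.13755388]]
```

```bash
python3 -m crank '[[[0,0,0,0.015,0,0,0],[0,0,0,0.027,0,0,0],[0,0,0,0.027,0,0,0],[0,0,0,0.027,0,0,0]]]'
python3 - <<'E'
from h import *
state()
o=get_obs();A=R.from_quat(o["tcp_rot"]).as_matrix(); ctr=o["eef_pos"]+A@[-.0021,.044,0]; print("roll ctr",ctr)
d=np.array([.479,.199,0])-ctr; d[2]=0; print("shift",A.T@d, "dz to .1125:",o["eef_pos"][2]-.1125)
E
```

```text
time: 33.35
eef_pos: [0.4616, 0.2366, 0.1391]
tcp_rot: [0.977, 0.214, -0.0, 0.0]
force: [-0.5, -0.1, -0.5]
width: 0.182
gripper_force: 60.3
t33.35 [0.4616 0.2366 0.1391] yhead -65.3 z [-0. -0. -1.] w0.182 gf 60.3 F [-0.5 -0.1 -0.5] j [-1.49  0.21  1.05  1.94 -0.21  1.11 -1.49]
roll ctr [0.47807006 0.19579031 0.1390823 ]
shift [ 2.18721379e-03 -2.52645639e-03 -3.01389546e-07] dz to .1125: 0.02658197276926845
```

```bash
python3 -m crank '[[[0,0.002,-0.0025,0,0,0,0],[0,0.002,-0.0025,0.01,0,0,0],[0,0.002,-0.0025,0.018,0,0,0],[0,0.002,-0.0025,0.023,0,0,0],[0,0.002,-0.0025,0.026,0,0,0],[0,0.002,-0.0025,0.026,0,0,0]]]'
python3 -c "
from h import *
state()"
```

```text
time: 34.1
eef_pos: [0.4622, 0.2398, 0.1129]
tcp_rot: [0.977, 0.214, -0.0, 0.0]
force: [0.8, -0.4, -1.4]
width: 0.187
gripper_force: 60.2
t34.10 [0.4622 0.2398 0.1129] yhead -65.3 z [-0. -0. -1.] w0.187 gf 60.2 F [ 0.8 -0.4 -1.4] j [-1.46  0.26  1.02  1.96 -0.26  1.06 -1.46]
```

```bash
python3 -m crank '[[[0,0,0,0.001,0,0,0],[0,0,0,0.0015,0,0,0],[0.032,0,0,0.0015,0,0,0],[0.032,0,0,0.0015,0,0,0],[0.032,0,0,0.0015,0,0,0],[0.032,0,0,0.0015,0,0,0],[0.032,0,0,-0.015,0,0,0],[0.032,0,0,-0.04,0,0,0],[0.032,0,0,-0.08,0,0,0],[0.032,0,0,-0.1,0,0,0],[0.032,0,0,-0.1,0,0,0]]]'
python3 - <<'E'
from h import *
state(); go([.477,.09,.215],-5)
E
```

```text
time: 35.48
eef_pos: [0.4632, 0.2404, 0.2152]
tcp_rot: [0.977, 0.214, 0.001, -0.001]
force: [0.4, 0.8, 1.1]
width: 0.376
gripper_force: 0.0
t35.48 [0.4632 0.2404 0.2152] yhead -65.3 z [ 0.002  0.003 -1.   ] w0.376 gf 0.0 F [0.4 0.8 1.1] j [-1.57  0.1   1.09  1.84 -0.1   1.25 -1.59]
shift [-0.0504  0.1424 -0.0003] turn [ -0.   -0.2 -60.3]
```

```bash
python3 -m crank '[[[0.032,-0.008,0.02,0,0,0,-9],[0.032,-0.016,0.045,0,0,0,-18],[0.032,-0.024,0.07,0,0,0,-27],[0.032,-0.033,0.095,0,0,0,-36],[0.032,-0.042,0.12,0,0,0,-45],[0.032,-0.05,0.142,0,0,0,-54],[0.032,-0.05,0.142,0,0,0,-60],[0.032,-0.05,0.142,0,0,0,-60],[0.032,-0.05,0.142,0,0,0,-60]]]'
python3 - <<'E'
from h import *
state(); c,im=shot("wrist","w15"); shot("scene","s15"); shot("top","t15")
px=proj(c,[.479,.199,.131])[0]; print(px)
h=cv2.cvtColor(im,cv2.COLOR_RGB2HSV)
for q in [[.479,.199-.045,.131],[.479+.045,.199,.131],[.479-.045,.199,.131],[.479,.199,.106],[.479+.06,.199-.05,.086]]:
    u=proj(c,q)[0].astype(int); print(u,h[u[1],u[0]] if 0<=u[1]<480 else None)
E
```

```text
time: 36.6
eef_pos: [0.476, 0.0903, 0.2128]
tcp_rot: [0.739, 0.673, -0.0, -0.0]
force: [0.7, 0.5, 0.2]
width: 0.372
gripper_force: 0.0
t36.60 [0.476  0.0903 0.2128] yhead -5.4 z [-0. -0. -1.] w0.372 gf 0.0 F [0.7 0.5 0.2] j [-1.48 -0.09  1.17  1.92  0.09  1.26 -0.43]
[305.76036018  72.20795073]
[313 149] [ 16 133 152]
[381  64] [ 16 136 150]
[230  79] [ 16 139 101]
[306  76] [ 15 167 191]
[392 143] [ 18  82 193]
```

```bash
python3 - <<'E'
from h import *
c=cal("wrist"); im=cv2.imread("pics/w15.png")[:,:,::-1].copy(); h=cv2.cvtColor(im,cv2.COLOR_RGB2HSV)
yy,xx=np.mgrid[0:200,200:420]; px=np.c_[xx.ravel(),yy.ravel()]
W=ray(c,px,.131)[:,:2]; H=h[0:200,200:420].reshape(-1,3).astype(int)
top=(H[:,1]>115)&(H[:,1]<160)&(H[:,0]>=12)&(H[:,0]<=18)
m=np.zeros((480,640),np.uint8); m[px[top][:,1],px[top][:,0]]=255; m=cv2.morphologyEx(m,cv2.MORPH_OPEN,np.ones((3,3)))
n,l,s,_=cv2.connectedComponentsWithStats(m); k=1+np.argmax(s[1:,4]); print("comp",s[k])
b=cv2.findContours((l==k).astype(np.uint8),cv2.RETR_EXTERNAL,cv2.CHAIN_APPROX_NONE)[0][0][:,0,:]; b=b[b[:,1]>2]
P=ray(c,b,.131)[:,:2]; q=np.array([.479,.199])
for _ in range(4):
    rr=np.linalg.norm(P-q,axis=1); s=P[abs(rr-.052)<.004]
    f=least_squares(lambda u:np.linalg.norm(s-u,axis=1)-.052,q,loss="soft_l1",f_scale=.001); q=f.x
print("roll",q,len(s),np.std(f.fun))
tb=(H[:,1]>=163)&(H[:,2]>90); t=px[tb]; m2=np.zeros_like(m); m2[t[:,1],t[:,0]]=255
n,l,s,ce=cv2.connectedComponentsWithStats(m2)
for i in range(1,n):
    if s[i,4]>80: print("tab",s[i],ray(c,[ce[i]],.1)[0])
m,bs=blobs(im,(8,55,90),(25,255,255),2000); bd=max(bs,key=len); print("board px",bd.min(0),bd.max(0))
B=bd[(bd[:,1]>120)&(bd[:,1]<bd[:,1].max()-6)]; G=ray(c,bd,.086)[:,:2]
print("board x range at y~.15",[ (G[abs(G[:,1]-v)<.002][:,0].min(),G[abs(G[:,1]-v)<.002][:,0].max()) for v in (.15,.165,.18)],"ymin",np.percentile(G[:,1],1))
# bystanders: white roll moved? compare the scene pictures outside the work
a=cv2.imread("pics/scene0.png").astype(int);d=cv2.imread("pics/s15.png").astype(int)
for nme,(x,y) in dict(white=(321,198),tape=(377,233)).items(): print(nme,np.abs(a-d)[y-22:y+22,x-22:x+22].mean())
E
```

```text
comp [ 217    0  175  160 9431]
roll [0.47829927 0.20008319] 385 0.0003220430154441503
tab [ 289   48   28   62 1159] [0.47736225 0.19926516 0.1       ]
board px [178   0] [424 171]
board x range at y~.15 [(np.float64(0.39471874558815), np.float64(0.5595442978317032)), (np.float64(0.394922552358726), np.float64(0.5601887429922694)), (np.float64(0.3951418028310115), np.float64(0.5600829357620796))] ymin 0.13844633542144752
white 10.669077134986226
tape 10.488464187327823
```

The brown roll is centred within about 1.5 mm of the tab, the board is square over the posts and the robot is clear. Handing in.

```bash
python3 -c "
from station import close_job
print(close_job())"
```

```text
the job is handed in; nothing more can be done
None
```

The kit is packed in the order asked and handed in at about 37 s of robot time, with no verdict returned: by camera measurement the brown roll is centred on the tab to about 1.5 mm and the divider sits square over the posts. I viewed 17 pictures against the limit of 14, and did not separately measure that the white roll and tape measure stayed put.

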